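Load the reagent case, shut it and clamp it

ROBOT

A 7-joint arm with a two-finger parallel gripper is mounted at the origin on a cart in front of the work surface, level with it; the furniture and walls round the work are solid. World frame = base frame: x ahead of the robot, y to its left, z up, the work surface at z = 0. Lengths are in m, angles in rad, forces in N, time in s.
With the tool pointing down it reaches from about 0.4 to 0.9 m from the base axis. Payload 5.6 kg.
Tool frame: the origin (TCP) lies midway between the tips of the shut fingers; the grasp point (between the pads) lies 19 mm behind it; z points along the fingers, y is the line along which they close (so a half turn about z gives the same grasp; the last joint's range is limited). The gripper opens to 92 mm and grips with 3 to 60 N. Pads are 20 mm wide; open, the fingers measure 128 mm over their backs; the gripper's body (75 mm by 189 mm) begins 69 mm behind the grasp point.
Start: joints at [-1.34, 0.468, -0.012, 1.603, 0.006, 1.071, -0.056], TCP at [0.176, 0.626, 0.215] pointing down, gripper open.
Joint ranges: [-2.53, 2.53], [-0.31, 2.02], [-1.57, 1.55], [0.28, 2.44], [-1.29, 4.43], [0.15, 1.84], [-2.92, 2.92]. Speed limits (rad/s): [2.57, 2.57, 3.14, 3.14, 3.14, 3.14, 3.14].

INTERFACE

Orientations are given as a 3x3 rotation matrix whose columns are the frame's x, y, z axes.
In Python, from station import env, effector, solver, viewer, workorder, search_frame, tip_of gives the robot as it stands. Calls block until the motion is done:
- env.reach(position, orientation): joint-space move of the TCP to a pose.
- env.movel(position, frame=None, rate=0.15): straight line of the TCP; frame=None keeps the orientation; rate is the mean speed in m/s.
- env.goto_joints(angles): joint-space move.
- effector.release() and effector.grasp(squeeze=None): open the fingers fully, or close them until they stop; squeeze is the grip in N (None keeps the last).
- env.pause(seconds).
- solver.inverse_kinematics(position, orientation): joint angles nearest the present ones, or None.
- env.sense(): the state.
- viewer.read_camera(name): name is "scene" or "top" or "wrist"; returns (picture, depth): 480x640x3 uint8, red, green, blue; 480x640 float32, m along the optical axis (not along the pixel's ray), 0 where there is no reading.
- viewer.camera_info(name): a dict with "intrinsics" (3x3 intrinsics, pixels), "eye" and "rotation" of the camera in the world; the wrist camera has in their place "T_tool_cam" (4x4, takes a point from camera to tool coordinates, whose origin is the TCP and whose axes are the flange's). Camera axes: x right, y up, looking along -z (the intrinsics and any distortion apply to the point x, -y, -z); pixel columns grow to the right and rows downward; lengths in m; the calibration is good to about 2 mm. The wrist camera is an equidistant fisheye: a pixel r from the principal point sees the ray r / f radians off the axis. A picture is of the moment at which its call begins: read the wrist's pose just before it. camera_info takes no time and is no camera call.
A pose or a line that the arm cannot do raises env.PlanningError and nothing moves.
- workorder.finish_job(): hands the job in; it is judged then, once.
Trained networks look in the newest picture that a camera, given by its name, has taken for a name from the list of things; names that differ only in an ending like _2 or _b are one class to them, and where a whole thing is asked for, a point or a joint stands for the part that bears it (a point fixed in the world has none). Each returns a list of dicts, best first, with "score" (0 to 1); they miss things now and then, are a little off and sometimes report something else, mostly with a low value. They report only what shows in the picture. A call takes as long as a camera call. They do not tell look-alikes from the thing itself.
- search_frame(camera, name): "at" ([x, y, z] in m, in world coordinates, good to about 4 mm: the middle of the surface that is visible of it).
- tip_of(camera, name): "at" ([x, y, z] in m, in world coordinates, good to about 4 mm: a listed point, or the origin of a listed thing).
The state is a dict: "t": time; "joint_positions": joint angles; "joint_velocities": joint speeds; "tau": joint torques, N m; "ee_pos": TCP position; "tcp_rot": TCP orientation; "wrist_force": force on the tool from outside, world axes, zero at the start; "moment": the same for the moment, N m; "gripper_width": finger opening in m; "grasp_force": force on a finger pad.
Only numpy, scipy, OpenCV 4.12 (cv2) and the standard library are available. Lean on these libraries where they do the work, as an engineer would, in place of code of your own. Each camera call takes 0.05 s, during which the arm holds its last target. There are 200 camera calls.

TASK

Put the amber dropper bottle that stands on the bench into the sloped white case, upright on the round rubber pad in whichever bay is free. Then lower the lid fully shut without letting it slam, and swing the clamp on the case's right-hand side over and fully down onto the closed lid. Keep the bottle upright, and do not disturb the bottle already in the case or the things around.

Things in the scene. Friction and masses are not known exactly. Their poses are not given: they have to be found in the camera images.
- case: White open case fixed to the bench (sizes in mm): 150 deep (x), 240 wide (y); origin at the centre of its underside, -x its front, facing the robot. Front wall 45 high, rear 105, walls 6 thick, floor top at z 5. Two bays, centres (10, 50) and (10, -50), parted by a rib up to z 17. The half-open lid hangs over them: no room for an upright gripper; reach in from the front, tool leaning 30 to 50 deg.
- lid_hinge (a point): Middle of the lid's hinge axis, fixed to the case at (75, 0, 105); the axis runs along the case's y.
- lid (a joint): Grey lid, plate 174 from hinge to free edge, 240 wide, 8 thick (faces 2 and 10 off the hinge axis). 0 = shut, sloping down to the front at 21.8 deg; at value v it rises v - 0.381 rad above level from the hinge towards the robot; opens to 1.45. Stiff hinge: stays where left; 1 to 3 N at the free edge moves it.
- lid_edge (a point): Middle of the lid's free edge, on the outer (upper) face; moves with the lid.
- clamp (a joint): Steel hold-down clamp arm on the case's right-hand (-y) wall, turning about an axis along the case's x through point clamp_pivot. 0 = down over the lid (arm level, pointing to the case's +y); pi/2 = upright; starts at about 2.1, leaning outwards. It stays where it is left; about 2 N at the handle moves it.
- clamp_pivot (a point): Pivot of the clamp arm, fixed to the case at (-15, -142, 100).
- clamp_handle (a point): Point to grasp on the clamp's black round cross handle: diameter 14, 68 long along the case's x, at the arm's end, 90 from the pivot axis. The point is 37 in front (-x) of the arm's middle; handle reaches 23 farther to the front. Moves with the clamp. With the clamp down it is 100 above the bench, some 35 above the shut lid.
- bottle: Amber bottle with a black cap, to be loaded: diameter 34, 62 high (body to 53, cap diameter 24 above), 60 g; stands on the bench to the left of the case. Origin at the centre of its underside, z up its axis.
- stored_bottle: Bottle just like it that already stands in one of the two bays on the case's floor; leave it. Origin at the centre of its underside.
- pad: Black rubber pad, disc of diameter 52, 4 thick, fixed on the floor at the centre of the free bay; origin at the centre of its underside (case z = 5). The bottle is to stand on it, its underside at case z = 9.
- tube_rack: Bystander: orange tube rack with tubes, 64 x 156 x 52, origin under its centre.
- marker: Bystander: marker pen lying on the bench, 136 long (its x), 14 thick, origin under its centre.
- ladder_box: Bystander: small white carton 88 x 70 x 76, origin under its centre.
Mind the look-alikes: they are no part of the job. What is shaped like the bottle but purple or red is not meant.

How it is judged:
On the way, in this order (a step that is already met when the one before it is completed fails the run):
1. the bottle stands upright on the pad in the free bay, released, while the lid is still open (horizontal distance between bottle and pad below 0.02 m and z of bottle in the frame of case between 0.005 and 0.016 m and angle between bottle's own z axis and vertical below 0.12 rad and contact force between bottle and the fingers below 0.1 N and value of joint lid above 0.8 rad), for 0.2 s.
2. the lid is shut (within 0.06 rad), the clamp still off it (value of joint lid below 0.06 rad and value of joint clamp above 0.3 rad), for 0.2 s.
3. the clamp is swung down (within 0.08 rad) on the shut lid (value of joint lid below 0.06 rad and value of joint clamp below 0.08 rad), for 0.2 s.
At the end, for the whole second after the job is handed in: The bottle stands upright (within 0.12 rad) and at rest on the pad, its axis within 20 mm of the pad's centre, its underside 5 to 16 mm above the case's underside; the lid is shut within 0.06 rad and the clamp down within 0.08 rad; the stored bottle stands upright within 15 mm of where it was (all of step 3 and horizontal distance between bottle and pad below 0.02 m and z of bottle in the frame of case between 0.005 and 0.016 m and angle between each of bottle, stored_bottle's own z axis and vertical below 0.12 rad and linear speed of bottle below 0.02 m/s and distance of stored_bottle from where it was at the start of the episode below 0.015 m); the robot touches nothing.
It fails at once if the lid slams shut (faster than 3 rad/s within the last 0.25 rad) (velocity of joint lid below -3 rad/s and value of joint lid below 0.25 rad).
It fails at once if the bottle is tipped by more than 0.6 rad (angle between bottle's own z axis and vertical above 0.6 rad).
It fails at once if the stored bottle is knocked (moved 25 mm or tipped 0.4 rad) (distance of stored_bottle from where it was at the start of the episode above 0.025 m or angle between stored_bottle's own z axis and vertical above 0.4 rad).
It fails at once if the tube rack, marker pen or carton is moved by more than 30 mm (distance of any of tube_rack, marker, ladder_box from where it was at the start of the episode above 0.03 m).
It also fails if it takes over 72 s, if anything falls off the work surface, if the arm or the gripper's body presses on something with over 40 N, if the wrist force passes 120 N, or if a joint passes its speed limit or range.

## Working session

There is one attempt and no reset: what is moved stays moved. The work goes in short steps, each a Python script; the robot and the scene stay as the last script left them, time stands still between calls to the robot, and variables do not carry over. Pictures are saved under pics/ and viewed, at most 10 in all, crops included, and the job is handed in when it is done.

```bash
ls; mkdir -p pics
python3 - <<'E'
from station import env, effector, solver, viewer, workorder, search_frame, tip_of
import cv2,numpy as np
for c in ["scene","top"]:
    p,d=viewer.read_camera(c); cv2.imwrite(f"pics/{c}0.png",p[:,:,::-1]); np.save(f"pics/{c}0.npy",d)
    i=viewer.camera_info(c); print(c,np.round(i["eye"],3),np.round(i["rotation"],3).tolist(),np.round(i["intrinsics"],1).tolist(),[k for k in i])
    for n in ["case","lid_hinge","lid_edge","clamp_pivot","clamp_handle","bottle","pad","tube_rack","marker","ladder_box"]:
        print(n,[(np.round(r["at"],3).tolist(),round(r["score"],2)) for r in tip_of(c,n)][:4])
print(env.sense()["t"])
E
```

```text
pics
scene [-0.205 -0.802  0.692] [[0.77, 0.283, -0.571], [-0.637, 0.369, -0.677], [0.02, 0.885, 0.465]] [[558.5, 0.0, 321.6], [0.0, 558.5, 239.8], [0.0, 0.0, 1.0]] ['intrinsics', 'eye', 'rotation']
case [([0.596, 0.068, 0.0], 0.59)]
lid_hinge [([0.672, 0.052, 0.107], 0.73), ([0.616, 0.118, 0.004], 0.62)]
lid_edge []
clamp_pivot [([0.554, -0.065, 0.102], 0.63)]
clamp_handle [([0.512, -0.1, 0.181], 0.84), ([0.524, 0.34, 0.001], 0.3)]
bottle [([0.52, 0.342, 0.003], 0.78), ([0.599, 0.346, 0.003], 0.66), ([0.528, 0.429, -0.001], 0.62), ([0.456, 0.438, 0.0], 0.58)]
pad [([0.603, 0.019, 0.007], 0.45)]
tube_rack [([0.619, 0.498, 0.0], 0.59)]
marker [([0.366, -0.08, -0.001], 0.71)]
ladder_box [([0.702, -0.298, 0.001], 0.9)]
top [0.413 0.102 1.891] [[-0.005, 0.997, -0.08], [-1.0, -0.005, 0.003], [0.003, 0.08, 0.997]] [[618.2, 0.0, 321.8], [0.0, 618.2, 249.6], [0.0, 0.0, 1.0]] ['intrinsics', 'eye', 'rotation']
case [([0.6, 0.073, -0.004], 0.6)]
lid_hinge [([0.673, 0.055, 0.108], 0.68)]
lid_edge [([0.579, 0.07, 0.247], 0.86)]
clamp_pivot [([0.556, -0.066, 0.098], 0.6)]
clamp_handle [([0.509, -0.101, 0.183], 0.5)]
bottle [([0.526, 0.429, -0.003], 0.46), ([0.458, 0.434, -0.002], 0.44), ([0.52, 0.343, -0.005], 0.43)]
pad [([0.599, 0.018, 0.007], 0.47)]
tube_rack [([0.619, 0.496, -0.002], 0.61)]
marker [([0.365, -0.076, 0.0], 0.59), ([0.601, 0.069, -0.004], 0.48)]
ladder_box [([0.706, -0.294, -0.001], 0.77), ([0.51, -0.103, 0.178], 0.31)]
1.1
```

View pics/scene0.png

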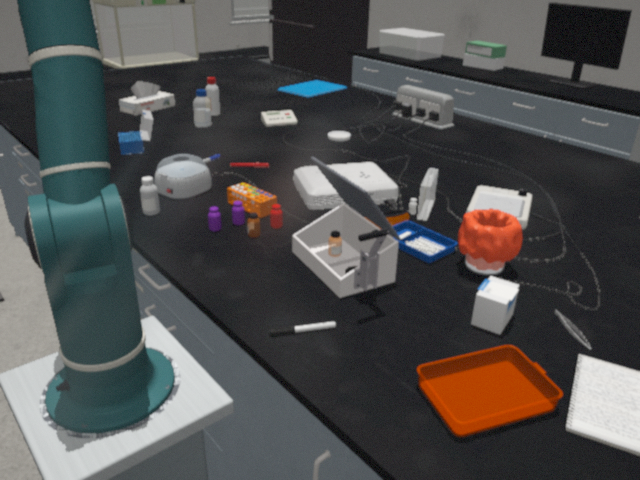

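View pics/top0.png

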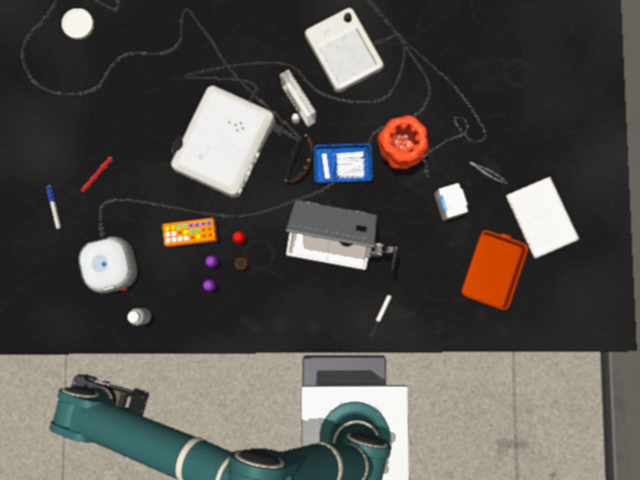

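Candidates in the scene image: purple bottles at (214,218) and (238,212), red at (277,215), amber on the bench at (253,225), and the stored amber one in the case at (335,243). I choose the one at (253,225), about (0.52, 0.342), and will check it in a crop. The free bay with the pad is the −y one, and the lid is about half open.

```bash
cat > h.py <<'E'
from station import env, effector, solver, viewer, workorder, search_frame, tip_of
import cv2,numpy as np
from scipy.optimize import least_squares
from scipy.spatial.transform import Rotation as Ro
try: C=np.load("case.npy")
except Exception: C=None
def c2w(p,C_=None):
    x,y,w=C if C_ is None else C_; p=np.asarray(p,float)
    return np.array([x+np.cos(w)*p[0]-np.sin(w)*p[1], y+np.sin(w)*p[0]+np.cos(w)*p[1], p[2]])
def tool(heading,lean,flip=False):
    """z along fingers: pointing along heading and down, leaning back by lean from vertical; y horizontal"""
    z=np.array([np.sin(lean)*np.cos(heading),np.sin(lean)*np.sin(heading),-np.cos(lean)])
    y=np.array([-np.sin(heading),np.cos(heading),0])*(-1 if flip else 1)
    return np.column_stack([np.cross(y,z),y,z])
def tcp(grasp,R): return np.asarray(grasp)+0.019*R[:,2]
def st():
    s=env.sense(); print("t",round(s["t"],2),"ee",np.round(s["ee_pos"],4),"w",round(s["gripper_width"],4),"gf",round(s["grasp_force"],1),"F",np.round(s["wrist_force"],1)); return s
E
python3 - <<'E'
from h import *
import h
local={"case":(0,0,0),"lid_hinge":(.075,0,.105),"clamp_pivot":(-.015,-.142,.1),"pad":(.01,-.05,.005)}
obs={"case":[(.596,.068),(.6,.073)],"lid_hinge":[(.672,.052),(.673,.055)],"clamp_pivot":[(.554,-.065),(.556,-.066)],"pad":[(.603,.019),(.599,.018)]}
f=lambda q:np.concatenate([c2w(local[n],q)[:2]-o for n in obs for o in obs[n]])
r=least_squares(f,[.6,.07,-.2]); print(r.x,np.round(r.fun,3)); np.save("case.npy",r.x); h.C=r.x
for c in ["scene","top"]:
    p,d=viewer.read_camera(c)
    print([(np.round(q["at"],3).tolist(),round(q["score"],2)) for q in tip_of(c,"stored_bottle")])
    if c=="scene": cv2.imwrite("pics/crop1.png",cv2.resize(p[175:310,190:410,::-1],None,fx=3.6,fy=3.6,interpolation=2))
    # local cloud in case frame: clamp region
    i=viewer.camera_info(c);K=i["intrinsics"];v,u=np.nonzero(d>0);z=d[v,u]
    P=np.c_[(u-K[0][2])/K[0][0]*z,-(v-K[1][2])/K[1][1]*z,-z]@np.array(i["rotation"]).T+i["eye"]
    w=r.x[2];Q=(P-[r.x[0],r.x[1],0])@np.array([[np.cos(w),-np.sin(w),0],[np.sin(w),np.cos(w),0],[0,0,1]])
    m=(abs(Q[:,0]+.02)<.08)&(Q[:,1]<-.125)&(Q[:,1]>-.22)&(Q[:,2]>.03)&(Q[:,2]<.25)
    q=Q[m]; 
    for lo in np.arange(.03,.22,.02):
        k=q[(q[:,2]>=lo)&(q[:,2]<lo+.02)]
        if len(k):print(c,round(lo,2),len(k),np.round(k.min(0),3)[:2],np.round(k.max(0),3)[:2])
    m=(abs(Q[:,0])<.06)&(abs(Q[:,1])<.08)&(Q[:,2]>.12); q=Q[m]
    if len(q): print("lid top",np.round(q[q[:,2].argmax()],3),np.round(np.polyfit(q[:,0],q[:,2],1),3))
for lean in (30,40,45):
  for hd in (-12,-20,-27,-35):
    out=[]
    for fl in (0,1):
      R=tool(np.radians(hd),np.radians(lean),fl)
      for g in ([.52,.342,.04],c2w([.01,-.043,.05]),c2w([-.13,-.043,.13])):
        out.append(solver.inverse_kinematics(tcp(g,R),R) is not None)
    print(lean,hd,out)
for fl in (0,1):
  R=tool(h.C[2],0,fl)
  for g in ([-.08,0,.3],[-.052,-.187,.18],[-.052,-.052,.1]): print(solver.inverse_kinematics(tcp(c2w(g),R),R))
E
```

```text
[ 0.59951642  0.06984366 -0.21001745] [ 0.004  0.002 -0.    -0.003  0.001  0.002 -0.    -0.001  0.001 -0.001
 -0.001  0.    -0.004 -0.    -0.     0.001]
[([0.617, 0.12, 0.005], 0.86), ([0.704, -0.298, 0.001], 0.29)]
scene 0.03 147 [-0.041 -0.156] [ 0.    -0.125]
scene 0.05 143 [-0.041 -0.157] [ 0.001 -0.125]
scene 0.07 121 [-0.032 -0.155] [ 0.    -0.126]
scene 0.09 138 [-0.033 -0.156] [ 0.002 -0.125]
scene 0.11 78 [-0.031 -0.161] [ 0.    -0.126]
scene 0.13 54 [-0.025 -0.173] [-0.005 -0.154]
scene 0.15 55 [-0.023 -0.185] [-0.005 -0.162]
scene 0.17 226 [-0.074 -0.194] [-0.005 -0.15 ]
scene 0.19 1 [-0.053 -0.192] [-0.053 -0.192]
lid top [-0.028 -0.007  0.251] [-1.363  0.207]
[]
top 0.03 6 [-0.033 -0.152] [-0.027 -0.128]
top 0.05 7 [-0.031 -0.141] [-0.002 -0.126]
top 0.07 5 [-0.028 -0.151] [-0.002 -0.13 ]
top 0.09 48 [-0.031 -0.15 ] [ 0.004 -0.125]
top 0.11 40 [-0.03  -0.162] [ 0.002 -0.127]
top 0.13 6 [-0.021 -0.169] [-0.007 -0.155]
top 0.15 50 [-0.022 -0.175] [-0.003 -0.145]
top 0.17 130 [-0.072 -0.191] [-0.005 -0.149]
top 0.19 9 [-0.052 -0.187] [-0.007 -0.178]
lid top [-0.027  0.032  
[... 387 characters left out ...]
12 [True, True, False, True, True, False]
45 -20 [True, True, False, True, True, False]
45 -27 [True, True, False, True, True, False]
45 -35 [True, True, False, True, True, False]
[-0.61542291  0.19523705  0.44908283  1.84783738 -0.09374439  1.11918729
  1.22799075]
[-0.42819888  0.36220048  0.68786084  2.00410859 -0.29749239  0.87487087
  1.78185284]
[-0.39085267  0.47547728  0.34137145  1.994987   -0.23762359  0.70894833
  1.45768981]
[-0.89098941  0.22289392  0.78205076  1.8625562  -0.17348587  1.12550028
 -1.82693379]
[-0.70490043  0.49886341  1.08675094  2.01738028 -0.54668888  0.9519947
 -1.11506016]
[-0.7617653   0.59492604  0.84153384  2.01705926 -0.61957242  0.80333576
 -1.33532561]
```

View pics/crop1.png

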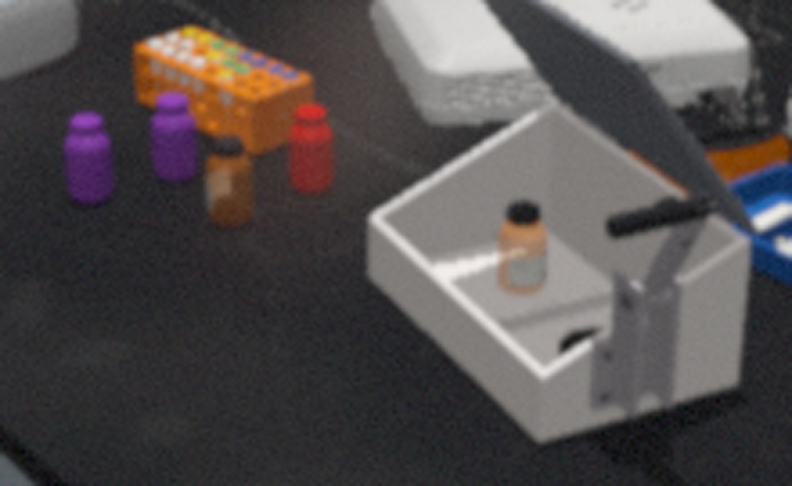

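The crop confirms it: the target is amber with a black cap (crop 228,180), beside purple (90,160), purple (175,140) and red (310,150). The pad is in the near, right-hand bay (crop 580,340), and the clamp leans outward.

Run:
```python
from h import *
R=tool(np.radians(-35),np.radians(40)); R2=tool(np.radians(-35),np.radians(40),True)
g=np.array([.52,.3425,.040])
def cost(R): 
    q=solver.inverse_kinematics(tcp(g,R)-.2*R[:,2],R); q2=solver.inverse_kinematics(tcp(c2w([.01,-.043,.05]),R),R); print(np.round(q,2) if q is not None else q,np.round(q2,2))
cost(R);cost(R2)
effector.release()
env.reach(tcp(g,R)-.18*R[:,2],R)
env.movel(tcp(g,R),rate=.15); st()
effector.grasp(15); st()
env.movel(tcp(g,R)+[0,0,.1],rate=.12); st()
p,d=viewer.read_camera("scene"); cv2.imwrite("pics/lift.png",p[:,:,::-1])
```

```text
[-1.47  0.52  0.37  1.87  0.61  1.01 -0.56] [-0.8   0.67  0.51  2.22  1.73  0.29 -1.17]
[-0.89  0.54 -0.39  1.83  0.92  1.25  2.34] [-0.44  0.61  0.07  2.19  1.7   0.54  2.1 ]
t 4.13 ee [0.5298 0.3366 0.0259] w 0.092 gf 0.0 F [-0.3 -0.7 -0. ]
t 5.06 ee [0.53   0.3354 0.0254] w 0.0329 gf 15.0 F [ 0.2  0.7 -0.4]
t 6.04 ee [0.5296 0.3353 0.1247] w 0.0329 gf 15.0 F [-0.4 -0.6  0.3]
```

View pics/lift.png

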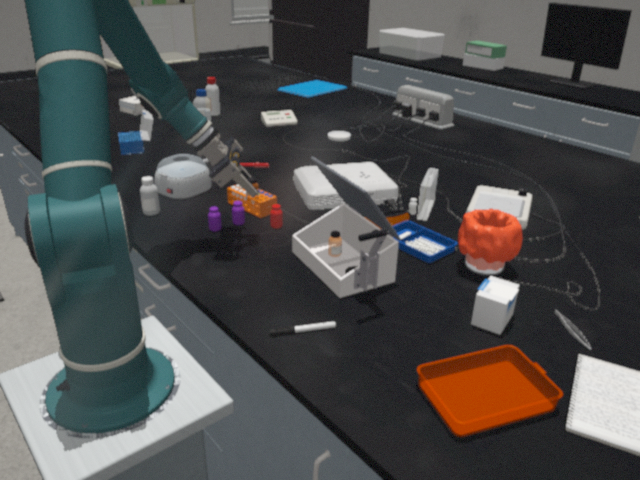

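Run:
```python
from h import *
R=env.sense()["tcp_rot"]; R=np.array(R)
W=[[-.12,-.041,.12],[-.045,-.041,.105],[.01,-.041,.065],[.01,-.041,.0505]]
for w,r in zip(W,[.15,.1,.07,.03]):
    env.movel(tcp(c2w(w),R),R,rate=r); s=st()
env.pause(.3); st()
p,d=viewer.read_camera("scene"); cv2.imwrite("pics/place.png",cv2.resize(p[175:310,190:410,::-1],None,fx=3.6,fy=3.6,interpolation=2))
```

```text
Traceback (most recent call last):
station.PlanningError: the arm cannot follow that straight line within its joint ranges
```

Run:
```python
from h import *
W=[[-.12,-.041,.12],[-.09,-.041,.115],[-.075,-.041,.11],[-.045,-.041,.105],[.01,-.041,.065],[.01,-.041,.0505],[-.09,.0,.115],[-.07,0.02,.115],[-.05,0.02,.11]]
for hd in (-27,-35,-43,-50,-60):
    R=tool(np.radians(hd),np.radians(40)); print(hd,end=" ")
    for w in W:
        q=solver.inverse_kinematics(tcp(c2w(w),R),R); print(None if q is None else np.round(q,1).tolist(),end=" ")
    print()
```

```text
-27 None [-0.3, 0.4, -0.2, 2.4, 1.7, 0.6, -1.0] [-1.1, 0.5, 0.8, 2.4, 1.9, 0.2, -1.3] [-1.0, 0.5, 0.7, 2.4, 1.9, 0.3, -1.2] [-0.7, 0.6, 0.4, 2.3, 2.0, 0.3, -1.3] [-0.6, 0.6, 0.3, 2.3, 2.1, 0.4, -1.3] [-1.3, 0.5, 0.9, 2.4, 1.5, 0.2, -1.0] [-1.3, 0.5, 0.8, 2.3, 1.4, 0.2, -0.8] [-1.2, 0.6, 0.8, 2.3, 1.4, 0.2, -0.8] 
-35 [-0.8, 0.3, 0.2, 2.4, 1.4, 0.6, -1.0] [-1.2, 0.5, 0.8, 2.4, 1.4, 0.3, -0.9] [-1.2, 0.5, 0.8, 2.4, 1.4, 0.2, -0.9] [-1.2, 0.6, 0.8, 2.3, 1.4, 0.2, -0.8] [-0.7, 0.6, 0.4, 2.2, 1.6, 0.3, -1.0] [-1.0, 0.7, 0.7, 2.2, 1.8, 0.1, -1.3] [-1.2, 0.5, 0.7, 2.3, 1.2, 0.3, -0.7] [-1.2, 0.5, 0.7, 2.3, 1.1, 0.4, -0.7] [-1.1, 0.6, 0.7, 2.2, 1.1, 0.3, -0.6] 
-43 [-1.2, 0.5, 0.7, 2.4, 1.1, 0.4, -0.8] [-1.2, 0.5, 0.7, 2.3, 1.1, 0.4, -0.7] [-1.1, 0.5, 0.7, 2.3, 1.1, 0.4, -0.7] [-1.1, 0.6, 0.7, 2.3, 1.0, 0.3, -0.7] [-1.0, 0.7, 0.7, 2.2, 1.0, 0.2, -0.6] [-1.0, 0.8, 0.7, 2.2, 1.0, 0.2, -0.7] [-1.2, 0.5, 0.7, 2.3, 1.0, 0.5, -0.7] [-1.1, 0.5, 0.6, 2.2, 0.9, 0.5, -0.6] [-1.1, 0.6, 0.6, 2.2, 0.9, 0.5, -0.6] 
-50 [-1.2, 0.5, 0.7, 2.3, 0.9, 0.5, -0.7] [-1.1, 0.5, 0.7, 2.3, 0.9, 0.5, -0.7] [-1.1, 0.5, 0.7, 2.3, 0.9, 0.5, -0.7] [-1.0, 0.6, 0.7, 2.2, 0.9, 0.4, -0.6] [-0.9, 0.7, 0.6, 2.1, 0.9, 0.4, -0.6] [-0.9, 0.8, 0.6, 2.1, 0.9, 0.3, -0.6] [-1.1, 0.5, 0.6, 2.2, 0.8, 0.6, -0.6] [-1.1, 0.6, 0.6, 2.2, 0.8, 0.6, -0.6] [-1.1, 0.6, 0.6, 2.1, 0.8, 0.6, -0.6] 
-60 [-1.1, 0.5, 0.6, 2.3, 0.7, 0.6, -0.7] [-1.1, 0.5, 0.6, 2.2, 0.7, 0.6, -0.6] [-1.1, 0.6, 0.6, 2.2, 0.7, 0.6, -0.6] [-1.0, 0.6, 0.6, 2.1, 0.7, 0.6, -0.6] [-0.9, 0.7, 0.6, 2.0, 0.7, 0.5, -0.5] [-0.9, 0.8, 0.6, 2.0, 0.7, 0.5, -0.6] [-1.1, 0.6, 0.6, 2.1, 0.7, 0.7, -0.6] [-1.1, 0.6, 0.6, 2.1, 0.6, 0.7, -0.6] [-1.0, 0.6, 0.6, 2.0, 0.6, 0.7, -0.6]
```

Run:
```python
from h import *
R=tool(np.radians(-38),np.radians(40)); R50=tool(np.radians(-48),np.radians(40))
W=[([-.12,-.0,.125],R50,.15),([-.06,-.041,.108],R,.1),([-.02,-.041,.078],R,.07),([.005,-.041,.0505],R,.05)]
for w,Rw,r in W:
    try: env.movel(tcp(c2w(w),Rw),Rw,rate=r)
    except env.PlanningError as e: print("PE",w,e); break
    s=st(); print(np.round(s["joint_positions"],2))
p,d=viewer.read_camera("scene"); cv2.imwrite("pics/place.png",cv2.resize(p[175:310,190:410,::-1],None,fx=3.6,fy=3.6,interpolation=2))
```

```text
t 7.93 ee [0.4906 0.0866 0.1104] w 0.0327 gf 15.0 F [-0.2 -0.6 -1.3]
[-1.21  0.47  0.62  2.29  0.87  0.57 -0.68]
t 8.82 ee [0.5419 0.0353 0.0934] w 0.0326 gf 15.0 F [ 0.3 -0.3 -1.1]
[-1.15  0.56  0.79  2.33  1.22  0.26 -0.76]
t 9.69 ee [0.5808 0.0263 0.0634] w 0.0328 gf 15.0 F [ 0.9  0.2 -1.5]
[-1.06  0.68  0.77  2.26  1.33  0.18 -0.88]
t 10.58 ee [0.6054 0.0212 0.0361] w 0.0327 gf 15.0 F [-0.6  1.  -0.7]
[-0.98  0.75  0.71  2.21  1.53  0.17 -1.09]
```

View pics/place.png

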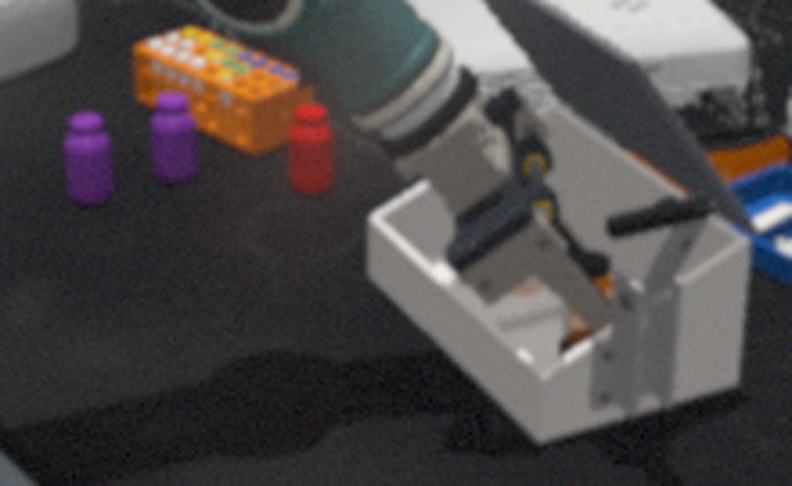

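The bottle (crop 590,310) is over the pad (570,345) in the free bay, upright, and the stored bottle is clear. I'll lower it the last 1.5 mm, release, back out and check.

Run:
```python
from h import *
s=env.sense(); p0=np.array(s["ee_pos"]); R=np.array(s["tcp_rot"])
try: env.movel(p0-[0,0,.0015],rate=.02)
except env.PlanningError as e: print(e)
st(); effector.release(); env.pause(.3); st()
try:
    env.movel(np.array(env.sense()["ee_pos"])-.10*R[:,2],rate=.12)
except env.PlanningError as e:
    print(e); env.movel(np.array(env.sense()["ee_pos"])-.05*R[:,2],rate=.1)
s=st(); print(np.round(s["joint_positions"],2))
for c in ["scene","top"]:
    p,d=viewer.read_camera(c)
    for n in ["bottle","stored_bottle","lid_edge","clamp_handle"]: print(c,n,[(np.round(q["at"],3).tolist(),round(q["score"],2)) for q in tip_of(c,n)][:5])
    if c=="scene": cv2.imwrite("pics/rel.png",cv2.resize(p[175:310,190:410,::-1],None,fx=3.6,fy=3.6,interpolation=2))
print(c2w([.01,-.05,.009]))
```

```text
t 10.88 ee [0.6053 0.0215 0.0346] w 0.0329 gf 15.0 F [-0.2 -0.9  0.2]
t 12.15 ee [0.6054 0.0213 0.0346] w 0.092 gf 0.0 F [ 1.  -0.7  0.3]
t 13.13 ee [0.5548 0.0604 0.1109] w 0.092 gf 0.0 F [-0.1  0.3  0.2]
[-1.03  0.47  0.6   2.27  1.14  0.42 -0.67]
scene bottle [([0.598, 0.347, 0.004], 0.78), ([0.53, 0.431, 0.002], 0.59), ([0.596, 0.03, 0.011], 0.58), ([0.456, 0.438, -0.001], 0.56)]
scene stored_bottle [([0.616, 0.118, 0.004], 0.83)]
scene lid_edge [([0.573, 0.076, 0.245], 0.72), ([0.598, 0.071, -0.003], 0.42)]
scene clamp_handle [([0.705, -0.298, 0.002], 0.62), ([0.364, -0.079, -0.002], 0.59), ([0.516, -0.098, 0.18], 0.57)]
top bottle [([0.6, 0.02, 0.007], 0.63), ([0.528, 0.429, 0.002], 0.47), ([0.599, 0.345, 0.001], 0.47)]
top stored_bottle []
top lid_edge [([0.578, 0.069, 0.244], 0.97)]
top clamp_handle [([0.506, -0.102, 0.182], 0.71)]
[0.59887284 0.01885752 0.009     ]
```

View pics/rel.png

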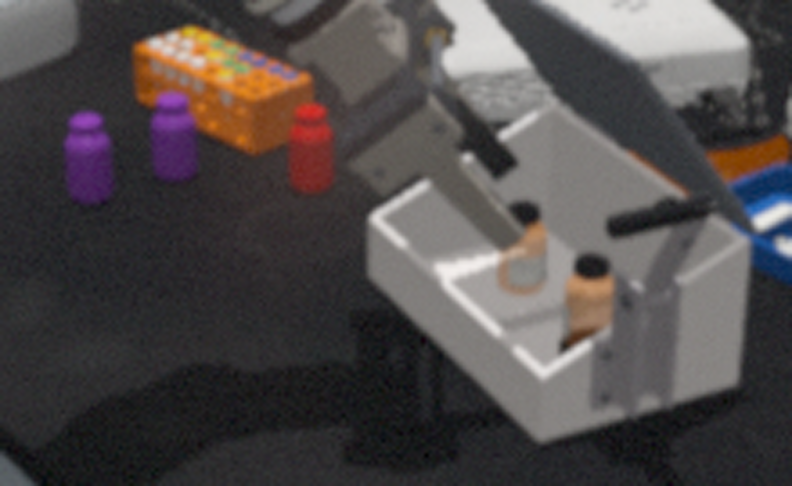

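The bottle stands upright on the pad, released (crop 590,300), and the stored bottle is unmoved. Next is the lid, using shut fingers on its outer face.

```bash
cat >> h.py <<'E'
HX,HZ=.075,.105
def lidpt(a,off=0.,r=.155,y=.02,w=.010):
    d=np.array([-np.cos(a),np.sin(a)]);n=np.array([np.sin(a),np.cos(a)])
    x,z=np.array([HX,HZ])+r*d+(.010+w*abs(np.sin(a))+off)*n
    return c2w([x,y,z])
E
python3 - <<'E'
from h import *
s=env.sense(); p=np.array(s["ee_pos"]); Rn=np.array(s["tcp_rot"])
try: env.movel(p-.06*Rn[:,2]+[-.02,0,.02],rate=.2)
except env.PlanningError as e: print("a",e)
p=np.array(env.sense()["ee_pos"])
try: env.movel([p[0],p[1],.36],rate=.25)
except env.PlanningError as e: print("b",e)
s=st(); q0=np.array(s["joint_positions"])
best=None
for hd in np.radians(np.arange(-90,91,15)):
  for fl in (0,1):
    R=tool(C[2]+hd,0,fl)
    qs=[solver.inverse_kinematics(t,R) for t in (lidpt(.92,.03)+[0,0,.1],lidpt(.92,.03),lidpt(.3),lidpt(-.381))]
    if all(q is not None for q in qs):
        d=abs(qs[0]-q0).max(); print(round(np.degrees(hd)),fl,round(d,2),[round(abs(qs[i]-qs[i+1]).max(),2) for i in range(3)])
E
```

```text
t 15.1 ee [0.504  0.084  0.3583] w 0.0914 gf 0.0 F [-0.4  0.3  0.1]
-90 0 1.13 [np.float64(0.2), np.float64(0.29), np.float64(0.24)]
-90 1 2.41 [np.float64(0.13), np.float64(0.29), np.float64(1.66)]
-75 0 1.14 [np.float64(0.2), np.float64(0.29), np.float64(0.27)]
-75 1 2.59 [np.float64(0.14), np.float64(4.89), np.float64(4.61)]
-60 0 1.15 [np.float64(0.2), np.float64(0.29), np.float64(0.31)]
-60 1 2.33 [np.float64(0.14), np.float64(0.29), np.float64(5.15)]
-45 0 1.16 [np.float64(0.2), np.float64(0.29), np.float64(0.39)]
-45 1 2.07 [np.float64(0.14), np.float64(0.29), np.float64(0.24)]
-30 0 1.2 [np.float64(0.25), np.float64(0.29), np.float64(0.43)]
-30 1 1.8 [np.float64(0.14), np.float64(0.29), np.float64(0.47)]
-15 0 1.42 [np.float64(0.21), np.float64(0.29), np.float64(0.48)]
-15 1 1.78 [np.float64(0.19), np.float64(0.29), np.float64(0.2)]
0 0 1.67 [np.float64(0.2), np.float64(0.29), np.float64(0.47)]
0 1 1.53 [np.float64(0.19), np.float64(0.29), np.float64(0.2)]
15 0 1.97 [np.float64(0.21), np.float64(0.29), np.float64(0.38)]
15 1 1.28 [np.float64(0.19), np.float64(0.29), np.float64(0.21)]
30 0 2.28 [np.float64(0.25), np.float64(0.29), np.float64(0.48)]
30 1 1.11 [np.float64(0.19), np.float64(0.29), np.float64(0.21)]
45 0 2.52 [np.float64(0.21), np.float64(0.29), np.float64(0.46)]
45 1 1.12 [np.float64(0.2), np.float64(0.29), np.float64(0.21)]
60 0 2.88 [np.float64(0.31), np.float64(0.29), np.float64(0.45)]
60 1 1.12 [np.float64(0.19), np.float64(0.29), np.float64(0.21)]
75 0 2.15 [np.float64(2.33), np.float64(0.29), np.float64(0.54)]
75 1 1.13 [np.float64(0.2), np.float64(0.29), np.float64(0.22)]
90 0 2.41 [np.float64(0.13), np.float64(0.29), np.float64(1.66)]
90 1 1.13 [np.float64(0.2), np.float64(0.29), np.float64(0.24)]
```

Run:
```python
from h import *
R=tool(C[2],0,1)
effector.grasp(10)
env.reach(lidpt(.92,.03)+[0,0,.13],R); st()
env.movel(lidpt(.92,.03),R,rate=.15); st()
def lid():
    viewer.read_camera("top"); return [np.round(q["at"],3).tolist() for q in tip_of("top","lid_edge")][:1]
for a in [.92,.8,.65,.5,.3,.1,-.1,-.25]:
    env.movel(lidpt(a),R,rate=.08); s=env.sense(); print(a,np.round(s["wrist_force"],1))
    if a in(.65,.1,-.25): print(lid())
```

```text
t 17.82 ee [0.622  0.0858 0.387 ] w 0.0003 gf 0.0 F [ 0.3  0.5 -0.2]
t 18.83 ee [0.6231 0.0853 0.2584] w 0.0005 gf 0.0 F [-0.8 -0.2 -0.7]
0.92 [ 1.  -0.4  0.4]
0.8 [ 0.6 -0.1  0.4]
0.65 [ 0.3  0.1 -0.6]
[]
0.5 [-0.2  0.6  0.1]
0.3 [ 0.1 -0.3 -0.5]
0.1 [0.2 0.2 0.7]
[]
-0.1 [-0.9 -0.  -0.4]
-0.25 [-0.7 -0.1 -0. ]
[[0.508, 0.084, 0.07]]
```

Run:
```python
from h import *
R=tool(C[2],0,1)
for a,off in [(-.3,0),(-.34,0),(-.365,0)]+[(-.381,-.001*k) for k in range(0,9)]:
    env.movel(lidpt(a,off),R,rate=.04); env.pause(.05); f=np.mean([env.sense()["wrist_force"][2] for _ in range(3)]); print(a,off,round(f,1))
    if f>9: break
env.pause(.1); s=st()
env.movel(np.array(s["ee_pos"])+[0,0,.2],R,rate=.2)
p,d=viewer.read_camera("scene"); cv2.imwrite("pics/lid.png",cv2.resize(p[175:310,190:410,::-1],None,fx=3.6,fy=3.6,interpolation=2))
for c in ["scene","top"]:
    if c=="top": viewer.read_camera(c)
    for n in ["lid_edge","clamp_handle","clamp_pivot"]: print(c,n,[(np.round(q["at"],3).tolist(),round(q["score"],2)) for q in tip_of(c,n)][:3])
st()
```

```text
-0.3 0 0.1
-0.34 0 0.7
-0.365 0 0.5
-0.381 -0.0 5.4
-0.381 -0.001 12.5
t 24.78 ee [0.5315 0.1049 0.0603] w 0.0008 gf 7.2 F [-5.9 -0.1 13.6]
scene lid_edge [([0.514, 0.089, 0.05], 0.61)]
scene clamp_handle [([0.515, -0.096, 0.182], 0.93)]
scene clamp_pivot [([0.554, -0.066, 0.101], 0.75)]
top lid_edge []
top clamp_handle [([0.509, -0.103, 0.18], 0.62)]
top clamp_pivot [([0.555, -0.067, 0.101], 0.59)]
t 26.34 ee [0.5314 0.1048 0.26  ] w 0.0001 gf 0.0 F [0.9 0.3 0.6]
```

View pics/lid.png

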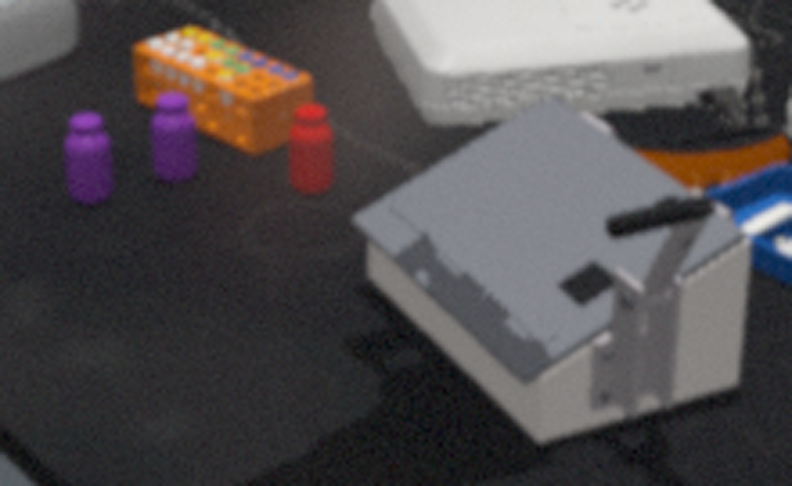

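The lid is shut and the clamp is still off (handle at crop 660,215). Next I grip the clamp's handle and swing it along its arc.

Run:
```python
from h import *
R=tool(C[2],0,1)
hp=lambda th,r=.09: tcp(c2w([-.054,-.142+r*np.cos(th),.100+r*np.sin(th)]),R)
effector.release()
env.movel(hp(2.056)+[0,0,.10],R,rate=.2)
env.movel(hp(2.056),R,rate=.12); st()
effector.grasp(8); s=st()
if s["gripper_width"]>.009:
    off=np.array(s["ee_pos"])-hp(2.056); print(off)
    for th in np.linspace(2.0,.1,14):
        env.movel(hp(th),R,rate=.09); s=env.sense(); print(round(th,2),np.round(s["wrist_force"],1),round(s["gripper_width"],4))
```

```text
t 29.88 ee [ 0.5088 -0.099   0.1612] w 0.092 gf 0.0 F [0.1 0.4 0.4]
t 31.03 ee [ 0.5083 -0.0992  0.1607] w 0.0137 gf 8.0 F [-0.1 -1.9  0.8]
[-4.97482290e-05 -4.11743026e-04  6.84473050e-05]
2.0 [-2.3 -0.9  3.4] 0.0139
1.85 [-2.  -0.5  7.2] 0.0137
1.71 [-1.9  1.6  4.3] 0.0135
1.56 [-0.7  0.7  2.5] 0.0136
1.42 [-0.4  1.3  0.1] 0.0138
1.27 [-0.6  2.2 -1.7] 0.014
1.12 [-1.   1.  -1.7] 0.0133
0.98 [-1.3  0.8 -1.7] 0.0139
0.83 [-1.3  0.2 -1.6] 0.0138
0.68 [-1.7 -0.3 -2.8] 0.0138
0.54 [-1.5 -0.4 -3.1] 0.0137
0.39 [-1.3 -2.  -2.9] 0.0139
0.25 [ 1.1 -3.5 -2.4] 0.0137
0.1 [ 0.9 -3.5 -2. ] 0.0132
```

Run:
```python
from h import *
R=tool(C[2],0,1)
hp=lambda th,r=.09: tcp(c2w([-.054,-.142+r*np.cos(th),.100+r*np.sin(th)]),R)
for th,dz in [(.05,0),(0.02,0)]+[(0,-.001*k) for k in range(9)]:
    env.movel(hp(th)+[0,0,dz],R,rate=.03); env.pause(.05); f=np.mean([env.sense()["wrist_force"][2] for _ in range(3)]); print(th,dz,round(f,1))
    if f>8: break
s=st(); effector.release(); env.pause(.2); st()
env.movel(np.array(s["ee_pos"])+[0,0,.15],R,rate=.15)
p,d=viewer.read_camera("scene"); cv2.imwrite("pics/clamp.png",cv2.resize(p[175:310,190:410,::-1],None,fx=3.6,fy=3.6,interpolation=2))
for c in ["scene","top"]:
    if c=="top": viewer.read_camera(c)
    for n in ["lid_edge","clamp_handle"]: print(c,n,[(np.round(q["at"],3).tolist(),round(q["score"],2)) for q in tip_of(c,n)][:3])
st(); print(c2w([-.052,-.052,.1]))
```

```text
0.05 0 -0.9
0.02 0 0.8
0 -0.0 4.8
0 -0.001 7.7
0 -0.002 7.6
0 -0.003 7.0
0 -0.004 8.3
t 37.33 ee [0.5369 0.0294 0.0779] w 0.0136 gf 8.0 F [-1.7 -5.1  8.3]
t 38.74 ee [0.5358 0.0302 0.077 ] w 0.0918 gf 0.0 F [ 0.4  0.8 -0.4]
scene lid_edge [([0.514, 0.089, 0.052], 0.86)]
scene clamp_handle [([0.539, 0.03, 0.101], 0.85), ([0.704, -0.296, -0.002], 0.59)]
top lid_edge [([0.513, 0.08, 0.054], 0.76)]
top clamp_handle []
t 40.2 ee [0.5367 0.0293 0.2275] w 0.0921 gf 0.0 F [ 0.3 -0.7  0. ]
[0.5378182  0.02982704 0.1       ]
```

View pics/clamp.png

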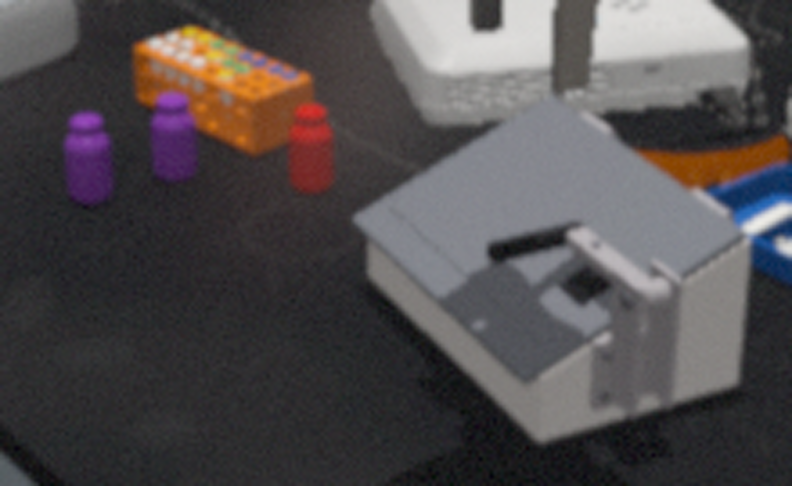

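The clamp is down, with its handle at crop (530,245). It measures 101 mm high against a nominal 100 mm, and it held about 8 N against its stop, well over the 2 N that moves it. The lid is shut and the gripper is clear.

Run:
```python
from h import *
print(workorder.finish_job())
```

```text
the job is handed in; nothing more can be done
None
```

The job is handed in, result not reported: the amber bottle was seen upright on the pad before closing, the lid is shut, the clamp is down, and the robot was clear at about 40 s.

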